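# Turn the swatch book leaf

## Robot

A 6-joint arm with a two-finger parallel gripper is mounted at the origin on the work surface. World frame = base frame: x ahead of the robot, y to its left, z up, the work surface at z = 0. Lengths are in m, angles in rad, forces in N, time in s.
With the tool pointing down it reaches from about 0.25 to 0.775 m from the base axis. Payload 8.9 kg.
Tool frame: the origin (TCP) lies at the very end of the fingers, on their centre line; the grasp point (between the pads) lies 19 mm behind it; z points along the fingers, y is the line along which they close (so a half turn about z gives the same grasp; the last joint's range is limited). The gripper opens to 85 mm and grips with 20 to 120 N. Pads are 22 mm wide; open, the fingers measure 114 mm over their backs; the gripper's body (76 mm by 85 mm) begins 54 mm behind the grasp point. The pads swing forward as they close: fully open they stand 13 mm farther back than shut.
Start: joints at [-0.139, 0.291, -0.153, 1.127, 0, 1.431], TCP at [0.525, 0, 0.231] pointing down, gripper open.
Joint ranges: [-2.52, 2.52], [-0.91, 1.74], [-1.3, 1.37], [-1.96, 2.02], [-1.52, 1.47], [-3.14, 3.14]. Speed limits (rad/s): [2.22, 2.22, 2.79, 3.14, 3.14, 3.14].

## Interface

Orientations are given as [roll, pitch, yaw] about the fixed x, y, z axes, in that order (R = Rz(yaw) Ry(pitch) Rx(roll)).
In Python, from bench import manip, imaging gives the robot as it stands.
- The arm moves only by the tool arm_command, never from a script. Its argument "rows" is a list of rows, each a list of 3 entries, a list of its own where there are three numbers: the shift along the tool's x, y, z in m, then the turn about the tool's z in rad, then the finger opening in m, from 0 to 0.0854. A call has 1 to 5 rows; each row shifts and turns the commanded pose from where the row before left it, along the tool's axes as they then stand; what a row does not reach is not made up. A row lasts 1/12 s, in which the tool goes at most 41.7 mm and 7.16 degrees, less where a joint would pass 70% of its speed; a pose out of reach is approached as far as the arm can. A call is refused whole if a number of a shift passes 0.0417 or a number of a turn 0.125, either way. A call with a gripper value outside its range is refused whole. The fingers move at their own pace and stop on an object; "newtons" is the grip in N (left out, the last holds). Time passes only in rows, so rows that do not move let the fingers close. It gives the time, the measured TCP pose, the force, the opening and the grip force at its end, in the units of the state.
- manip.read_state(): the state, without advancing time (a new reading comes with each control period).
- imaging.grab_frame(name): name is "scene" or "side" or "wrist"; returns the picture (480x640x3 uint8, red, green, blue); there is no depth.
- imaging.camera_model(name): a dict with "vfov" (degrees; the focal length in pixels is half the picture's height over the tangent of half this angle, whatever the lens; pixels are square), "cx", "cy" (the principal point, pixels), "dist" ([k1, k2, p1, p2, k3] as OpenCV has them; the pictures are not rectified), "extrinsics" (4x4, takes a point from camera to world coordinates). Camera axes: x right, y up, looking along -z (the intrinsics and any distortion apply to the point x, -y, -z); pixel columns grow to the right and rows downward; lengths in m; the calibration is good to about 2 mm. A picture is of the moment at which its call begins: read the wrist's pose just before it. camera_model takes no time and is no camera call; for the wrist camera it gives the pose at the moment of the call.
- manip.hand_in(): hands the job in; it is judged then, once.
The state is a dict: "t": time; "joints": joint angles; "qd": joint speeds; "tau": joint torques, N m; "tcp_pos": TCP position; "ee_rot": TCP orientation; "contact_force": force on the tool from outside, world axes, zero at the start; "torque": the same for the moment, N m; "width": opening from 0.0 (shut) to 1.0 (fully open); "grasp_force": force on a finger pad.
Only numpy, scipy, OpenCV 4.12 (cv2) and the standard library are available. Lean on these libraries where they do the work, as an engineer would, in place of code of your own. Each camera call takes 0.05 s, during which the arm holds its last target. There are 200 camera calls.

## Task

On the shop counter a card swatch book lies open with one stiff, yellow-tabbed leaf standing a little ajar over one of its two stacks of cards (the one on the robot's right). Using only the fingers, push that leaf up and over the ring spine, then press it down until it lies flat on the other stack. Do not pinch the leaf, and leave the paint jars, the glue bottle and the pin box standing where they are.

Things in the scene. Friction and masses are not known exactly. Their poses are not given: they have to be found in the camera images.
- book: open swatch book, fixed to the counter: black base 190 (x) x 310 (y) x 5 mm; on it two stacks of card, each 160 (x) x 130 (y) mm, tops at 30 mm, from 15 to 145 mm either side of the spine. Origin: centre of the underside. x runs along the ring spine (away from the robot at yaw 0), y to the left-hand stack, where the leaf must end; it starts over the right-hand (-y) one. Rings rise to 46 mm
- spine_mid (a point): middle of the hinge axis of the leaf, 33 mm above the book's origin; the axis is the book's x axis. Axes as the book's
- leaf (a joint): angle of the leaf about the spine, rad: 0 flat on the right-hand stack, 1.571 upright, 3.142 flat on the left-hand stack (stop). It starts 0.25 to 0.7. The binding is stiff: the leaf stays at whatever angle it is left and takes 1 to 2 N at the tab to turn
- tab_edge (a point): middle of the outer edge of the leaf's yellow tab, 167 mm from the hinge axis, at mid-thickness. The tab is 40 mm wide along the spine, centred on the leaf, and projects 22 mm beyond the leaf, so that at angle 0 it overhangs its stack by 22 mm, with free space beneath
- leaf_mid (a point): centre of the leaf's board, at mid-thickness, 77.5 mm from the hinge axis. The leaf is a rigid board 6 mm thick, 160 mm along the spine, reaching from 10 to 145 mm from the hinge axis (mid-thickness through the axis), 70 to 130 g; its front is white with a blue sample (up at angle 0), its back brown card (up once turned over). At angle 0 its axes are the book's: z out of the front face
- paint_orange: loose paint jar with orange label, 52 mm across, 62 mm high; origin at centre of underside
- paint_violet: loose paint jar with violet label, 52 mm across, 62 mm high; origin at centre of underside
- glue: loose white glue bottle, 48 mm across, 115 mm high; origin at centre of underside
- pin_box: loose green box of pins, 55 x 75 x 25 mm high; origin at centre of underside
There are look-alikes about, which are no part of the job. Several things have the shape of the glue; the one meant has the colours described above.

How it is judged:
At the end, for the whole second after the job is handed in: The leaf lies flat on the left-hand stack (angle above 3.04 rad, the tab within about 15 mm of lying flat) and is at rest; the two jars, the bottle and the box are upright (within 0.2 rad) and within 20 mm of where they stood (value of joint leaf above 3.04 rad and velocity of joint leaf between -0.05 and 0.05 rad/s and distance of each of paint_orange, paint_violet, glue, pin_box from where it was at the start of the episode below 0.02 m and angle between each of paint_orange, paint_violet, glue, pin_box's own z axis and vertical below 0.2 rad); the robot touches nothing.
It fails at once if the leaf is pinched (the fingers press on its front and its back at once with more than 8 N each) (contact force between any of leaf_c0, leaf_c1 and the fingers above 8 N and contact force between any of leaf_c2, leaf_c3 and the fingers above 8 N).
It fails at once if the leaf is pushed with the arm or the gripper's body instead of the fingers (over 3 N) (contact force between any of leaf_c0, leaf_c1, leaf_c2, leaf_c3 and the arm above 3 N).
It fails at once if a jar, the bottle or the box is moved by more than 20 mm, lifted or tipped (not (distance of each of paint_orange, paint_violet, glue, pin_box from where it was at the start of the episode below 0.02 m and angle between each of paint_orange, paint_violet, glue, pin_box's own z axis and vertical below 0.2 rad)).
It also fails if it takes over 51 s, if anything falls off the work surface, if the arm or the gripper's body presses on something with over 40 N, if the wrist force passes 120 N, or if a joint passes its speed limit or range.

## Working session

There is one attempt and no reset: what is moved stays moved. The work goes in short steps, Python scripts to look and compute and a tool call to move; the robot and the scene stay as the last step left them, time stands still between calls to the robot, and variables do not carry over. Pictures are saved under pics/ and viewed, at most 10 in all, crops included, and the job is handed in when it is done.

Besides the shell and the picture viewer there is one more tool, called after "Call:" in YAML: its name, and indented under it one key for each argument. arm_command: Moves the arm, as the interface text tells. Its arguments: {"type":"object","properties":{"rows":{"type":"array"},"newtons":{"type":"number"}},"required":["rows"]}

```bash
mkdir -p pics; ls
python3 - <<'E'
from bench import manip, imaging
import cv2,numpy as np
s=manip.read_state(); print({k:np.round(v,3).tolist() for k,v in s.items()})
for n in("scene","side"):
    f=imaging.grab_frame(n); cv2.imwrite(f"pics/{n}0.png",f[:,:,::-1])
    c=imaging.camera_model(n);print(n,c['vfov'],c['cx'],c['cy'],c['dist'],np.round(c['extrinsics'],3).tolist())
E
```

```text
pics
{'t': 0.0, 'joints': [-0.139, 0.291, -0.154, 1.127, 0.0, 1.431], 'qd': [-0.001, -0.001, -0.002, -0.001, -0.0, 0.001], 'tau': [-0.003, -53.715, 33.136, 0.016, -0.0, 0.0], 'tcp_pos': [0.525, 0.0, 0.231], 'ee_rot': [-3.14, -0.0, 1.571], 'contact_force': [-0.141, -0.344, 0.207], 'torque': [-0.024, -0.003, -0.028], 'grasp_force': 0.0, 'width': 0.996}
scene 57.9073142455862 305.88542466275237 233.2874918268931 [-0.0160364  0.         0.         0.         0.       ] [[0.585, -0.464, 0.665, 1.007], [0.811, 0.356, -0.465, -0.289], [-0.021, 0.811, 0.585, 0.437], [0.0, 0.0, 0.0, 1.0]]
side 46.84162436564209 321.1550719259999 228.8554050292313 [-0.0922577  0.         0.         0.         0.       ] [[-0.91, 0.3, -0.285, 0.326], [-0.414, -0.639, 0.648, 0.612], [0.012, 0.708, 0.706, 0.696], [0.0, 0.0, 0.0, 1.0]]
```

View pics/scene0.png

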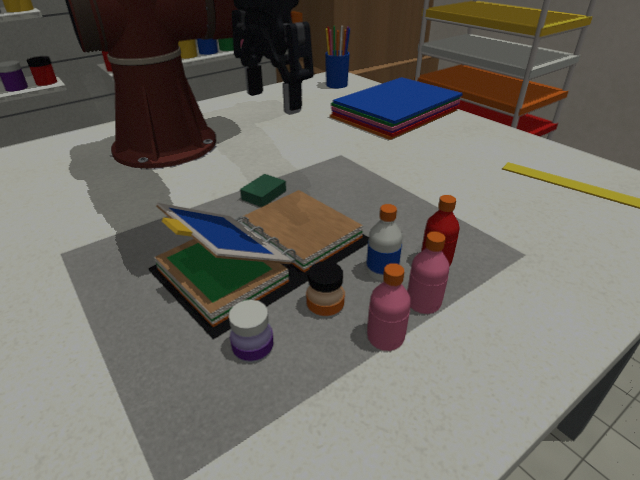

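View pics/side0.png

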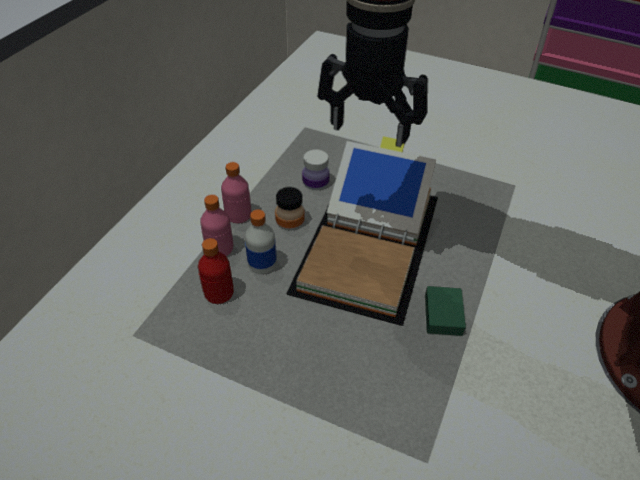

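The scene view shows the white-capped violet jar (250,330), the orange jar (325,290), the white/blue glue bottle (385,245), and the green pin box (263,190). The tabbed leaf is ajar over the right-hand stack, with its yellow tab at (178,226) in scene and (393,145) in side. Glue look-alikes are the two pink bottles at (388,310) and (429,275) and the red one at (440,230), all without white. Yellow things that could be taken for the tab are the ruler at (570,185) and the shelf at (510,15); the tab is the one attached to the leaf.

```bash
cat > h.py <<'E'
import numpy as np,cv2
from bench import manip,imaging
def ray(n,uv,c=None):
    c=c or imaging.camera_model(n); f=240/np.tan(np.radians(c['vfov'])/2)
    K=np.array([[f,0,c['cx']],[0,f,c['cy']],[0,0,1]])
    p=cv2.undistortPoints(np.array([[uv]],float),K,np.array(c['dist'],float))[0,0]
    E=np.array(c['extrinsics']); d=E[:3,:3]@[p[0],-p[1],-1]
    return E[:3,3],d/np.linalg.norm(d)
def plane(n,uv,z):
    o,d=ray(n,uv); return o+d*(z-o[2])/d[2]
def tri(a,b):
    o1,d1=ray("scene",a);o2,d2=ray("side",b)
    t=np.linalg.lstsq(np.c_[d1,-d2],o2-o1,rcond=None)[0]
    p,q=o1+t[0]*d1,o2+t[1]*d2
    return (p+q)/2,np.linalg.norm(p-q)
E
python3 - <<'E'
from h import *
np.set_printoptions(precision=3,suppress=True)
S=cv2.imread("pics/scene0.png");D=cv2.imread("pics/side0.png")
for nm,im,(x0,y0,x1,y1) in(("scene",S,(140,190,300,330)),("side",D,(280,120,450,330))):
    h=cv2.cvtColor(im,cv2.COLOR_BGR2HSV)
    for col,lo,hi in(("yellow",(22,150,90),(34,255,255)),("blue",(105,150,60),(125,255,255))):
        m=np.zeros(h.shape[:2],np.uint8);m[y0:y1,x0:x1]=cv2.inRange(h,lo,hi)[y0:y1,x0:x1]
        c=max(cv2.findContours(m,0,2)[0],key=cv2.contourArea)
        print(nm,col,cv2.contourArea(c),cv2.approxPolyDP(c,0.04*cv2.arcLength(c,True),True)[:,0].tolist())
for n,uv,z in(("side",(291,293),.005),("side",(403,318),.005),("side",(437,195),.005),("scene",(152,268),.005),("scene",(212,325),.005),("scene",(368,238),.005),
  ("side",(300,290),.03),("side",(396,308),.03),("side",(412,255),.03)):print(n,uv,plane(n,uv,z))
for nm,uv,z in(("violet",(316,153),.062),("orange",(289,197),.062),("glue",(258,215),.115),("pin",(447,303),.025)):print(nm,plane("side",uv,z))
for nm,uv,z in(("violet",(249,312),.062),("orange",(325,273),.062),("glue",(388,212),.115),("pin",(264,188),.025)):print(nm,plane("scene",uv,z))
a=cv2.resize(S[190:340,140:400],None,fx=3,fy=3,interpolation=2)[:450]
b=cv2.resize(D[125:325,270:470],None,fx=3,fy=3,interpolation=2)
cv2.imwrite("pics/a.png",a);cv2.imwrite("pics/b.png",b)
E
```

```text
scene yellow 253.0 [[163, 218], [174, 232], [190, 235], [177, 220]]
scene blue 1555.5 [[170, 208], [218, 247], [270, 252], [222, 217]]
side yellow 69.0 [[384, 138], [382, 146], [401, 150], [402, 145], [393, 147], [395, 140]]
side blue 3883.0 [[354, 149], [340, 200], [411, 216], [425, 163]]
side (291, 293) [0.589 0.129 0.005]
side (403, 318) [0.412 0.101 0.005]
side (437, 195) [ 0.444 -0.198  0.005]
scene (152, 268) [ 0.445 -0.189  0.005]
scene (212, 325) [ 0.609 -0.166  0.005]
scene (368, 238) [0.59  0.13  0.005]
side (300, 290) [0.569 0.136 0.03 ]
side (396, 308) [0.424 0.106 0.03 ]
side (412, 255) [ 0.435 -0.007  0.03 ]
violet [ 0.674 -0.15   0.062]
orange [ 0.664 -0.017  0.062]
glue [0.66  0.093 0.115]
pin [0.357 0.061 0.025]
violet [ 0.669 -0.137  0.062]
orange [ 0.668 -0.023  0.062]
glue [0.669 0.085 0.115]
pin [0.37  0.062 0.025]
```

View pics/a.png

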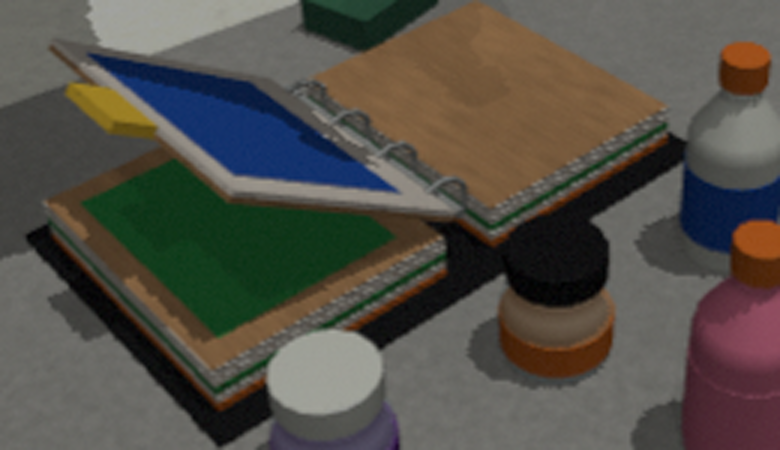

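View pics/b.png

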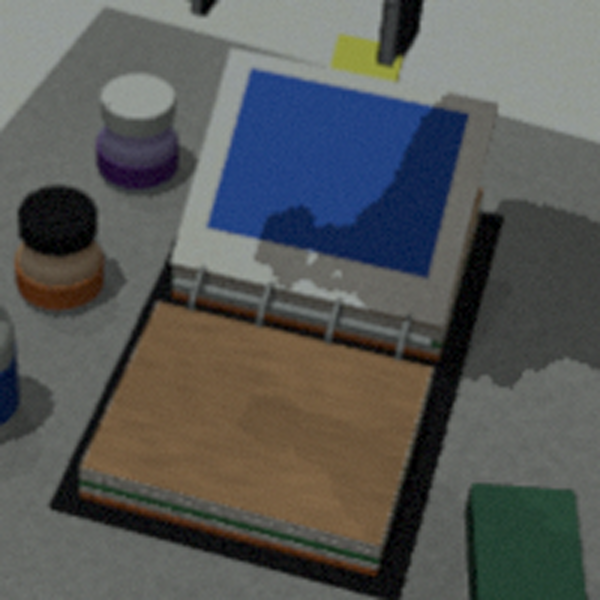

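Run:
```python
from h import *
np.set_printoptions(precision=3,suppress=True)
P={k:tri(a,b) for k,a,b in(("on",(170,208),(425,163)),("of",(218,251),(354,149)),("hn",(223,216.5),(411,216)),("hf",(271,252.5),(340,200)))}
for k,v in P.items():print(k,v)
A={k:v[0] for k,v in P.items()}
x=(A['of']-A['on']+A['hf']-A['hn'])/2; y=(A['on']-A['hn']+A['of']-A['hf'])/2
print("yaw",np.arctan2(x[1],x[0]),"leaf ang",np.arctan2(y[2],np.hypot(y[0],y[1])),"len",np.linalg.norm(x),np.linalg.norm(y),"mid",sum(A.values())/4)
c=[plane("side",(287.3,294),.005),plane("side",(436.7,196.7),.005),plane("scene",(368.3,236.7),.005),plane("scene",(149.3,270),.005),plane("scene",(214,338.3),.005)]
for q in c:print(q)
print("centre",(c[0]+c[1])/2,(c[2]+c[3])/2)
```

```text
on (array([ 0.467, -0.146,  0.11 ]), np.float64(0.0005545428239710703))
of (array([ 0.594, -0.135,  0.106]), np.float64(0.001304718440344415))
hn (array([ 0.459, -0.065,  0.058]), np.float64(0.0006172373309457803))
hf (array([ 0.583, -0.053,  0.057]), np.float64(0.001140739979392957))
yaw 0.09553281047407086 leaf ang 0.5528035990298976 len 0.1260234937418448 0.09646235495692444 mid [ 0.526 -0.1    0.083]
[0.593 0.134 0.005]
[ 0.443 -0.193  0.005]
[0.588 0.132 0.005]
[ 0.447 -0.194  0.005]
[ 0.631 -0.174  0.005]
centre [ 0.518 -0.03   0.005] [ 0.517 -0.031  0.005]
```

The leaf stands at about 0.55 rad, the spine middle is at (0.518, -0.030), and book yaw is about 0.095. I'll shut the fingers, align to the book, and go outside the tab.

Call:
arm_command:
  rows:
    - [[-0.03,-0.01,0],-0.095,0]
    - [[-0.04,0,0],0,0]
    - [[-0.04,0,0],0,0]
    - [[-0.04,0,0],0,0]
    - [[-0.04,0,0],0,0]
  newtons: 20

```text
t: 0.52
tcp_pos: [0.5298, -0.1909, 0.2311]
ee_rot: [-3.141, -0.0, 1.666]
contact_force: [1.1, -0.0, -0.5]
width: 0.298
grasp_force: 0.0
```

Call:
arm_command:
  rows:
    - [[-0.025,0,0],0,0]
    - [[0,0,0],0,0]
    - [[0,0,0],0,0]

```text
t: 0.77
tcp_pos: [0.5321, -0.2153, 0.2305]
ee_rot: [-3.141, -0.001, 1.663]
contact_force: [-0.3, 1.2, 0.4]
width: -0.005
grasp_force: 0.0
```

Call:
arm_command:
  rows:
    - [[0,0,0.035],0,0]
    - [[0,0,0.035],0,0]
    - [[0,0,0.035],0,0]
    - [[0,0,0.035],0,0]
    - [[0,0,0.005],0,0]

```text
t: 1.18
tcp_pos: [0.5289, -0.2109, 0.081]
ee_rot: [-3.134, -0.005, 1.667]
contact_force: [-1.1, 1.2, 0.2]
width: -0.004
grasp_force: 0.0
```

```bash
cat >> h.py <<'E'
def st():
    s=manip.read_state();d=np.array(s['tcp_pos'])-[.518,-.030,.033];c,n=np.cos(.095),np.sin(.095)
    print("t",round(s['t'],2),"book x,y,z(axis)",np.round([c*d[0]+n*d[1],-n*d[0]+c*d[1],d[2]],4),"rot",np.round(s['ee_rot'],3),"F",np.round(s['contact_force'],2),"w",round(s['width'],2))
E
python3 - <<'E'
from h import *
st()
a=imaging.grab_frame("scene")[150:350,100:350];b=imaging.grab_frame("side")[50:250,270:520]
cv2.imwrite("pics/c.png",cv2.resize(np.vstack([a,b]),None,fx=1.5,fy=1.5)[:,:,::-1])
E
```

```text
t 1.18 book x,y,z(axis) [-0.0063 -0.1811  0.048 ] rot [-3.134 -0.005  1.667] F [-1.12  1.15  0.18] w -0.0
```

View pics/c.png

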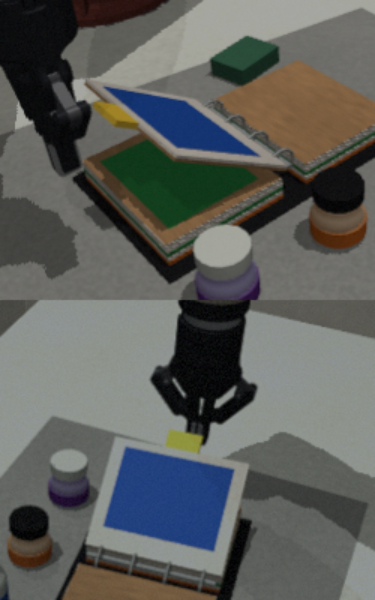

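The shut fingers stand just outside the tab, slightly to the robot's side of its middle. I'll make contact and follow the arc up.

Call:
arm_command:
  rows:
    - [[0.01,0.005,0],0,0]
    - [[0.008,0,0],0,0]
    - [[0.006,0,0],0,0]
    - [[0.004,0,-0.004],0,0]
    - [[0.004,0,-0.006],0,0]

```text
t: 1.7
tcp_pos: [0.5346, -0.1811, 0.0972]
ee_rot: [3.141, 0.0, 1.666]
contact_force: [-0.6, -0.7, -0.9]
width: 0.002
grasp_force: 0.5
```

Call:
arm_command:
  rows:
    - [[0.005,0,-0.007],0,0]
    - [[0.005,0,-0.007],0,0]
    - [[0.005,0,-0.006],0,0]
    - [[0.006,0,-0.006],0,0]
    - [[0.006,0,-0.006],0,0]

```text
t: 2.12
tcp_pos: [0.5321, -0.155, 0.1293]
ee_rot: [3.141, 0.001, 1.665]
contact_force: [-0.8, -3.1, 1.4]
width: -0.0
grasp_force: 1.3
```

Run:
```python
from h import *
st()
a=imaging.grab_frame("scene")[130:330,100:350];b=imaging.grab_frame("side")[50:250,270:520]
cv2.imwrite("pics/d.png",cv2.resize(np.vstack([a,b]),None,fx=1.5,fy=1.5)[:,:,::-1])
```

```text
t 2.12 book x,y,z(axis) [ 0.0022 -0.1257  0.0963] rot [3.141e+00 1.000e-03 1.665e+00] F [-0.81 -3.12  1.44] w -0.0
```

View pics/d.png

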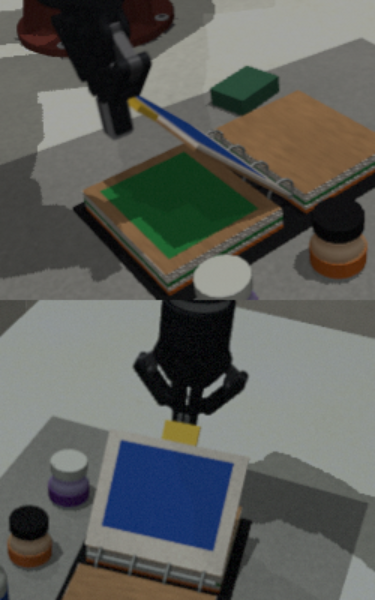

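The leaf is turning (about 0.83 rad), with contact on the fingers. Continuing.

Call:
arm_command:
  rows:
    - [[0.007,0,-0.005],0,0]
    - [[0.007,0,-0.005],0,0]
    - [[0.008,0,-0.005],0,0]
    - [[0.008,0,-0.004],0,0]
    - [[0.008,0,-0.004],0,0]

```text
t: 2.63
tcp_pos: [0.5281, -0.1161, 0.1517]
ee_rot: [-3.141, -0.0, 1.666]
contact_force: [-0.2, -1.5, 1.4]
width: 0.001
grasp_force: 0.9
```

Call:
arm_command:
  rows:
    - [[0.009,0,-0.003],0,0]
    - [[0.009,0,-0.003],0,0]
    - [[0.009,0,-0.002],0,0]
    - [[0.009,0,-0.002],0,0]
    - [[0.009,0,-0.001],0,0]

```text
t: 3.05
tcp_pos: [0.5238, -0.0712, 0.1624]
ee_rot: [-3.141, -0.0, 1.666]
contact_force: [-0.0, -1.0, 0.6]
width: -0.0
grasp_force: 0.5
```

Run:
```python
from h import *
st()
a=imaging.grab_frame("scene")[80:330,100:350];b=imaging.grab_frame("side")[50:250,270:520]
cv2.imwrite("pics/e.png",cv2.resize(np.vstack([a,b]),None,fx=1.3,fy=1.3)[:,:,::-1])
```

```text
t 3.05 book x,y,z(axis) [ 0.0019 -0.0416  0.1294] rot [-3.141 -0.     1.666] F [-0.   -1.02  0.63] w -0.0
```

View pics/e.png

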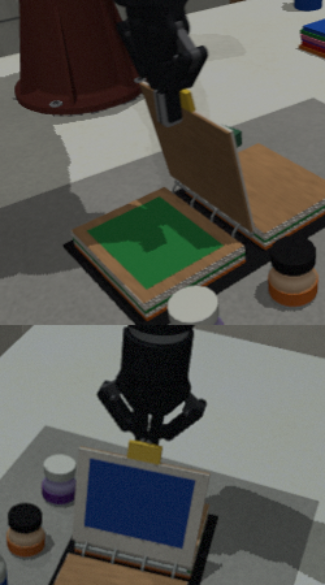

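The leaf is near upright (about 1.4 rad), with its brown back visible and the fingers on that side. Now over the top and down the arc.

Call:
arm_command:
  rows:
    - [[0.009,0,-0.002],0,0]
    - [[0.009,0,-0.002],0,0]
    - [[0.01,0,-0.002],0,0]
    - [[0.011,0,0.001],0,0]
    - [[0.011,0,0.001],0,0]

```text
t: 3.57
tcp_pos: [0.5193, -0.0215, 0.1664]
ee_rot: [3.141, 0.0, 1.666]
contact_force: [-0.4, -0.3, -0.5]
width: 0.001
grasp_force: 0.5
```

Call:
arm_command:
  rows:
    - [[0.011,0,0.002],0,0]
    - [[0.011,0,0.002],0,0]
    - [[0.009,0,0.004],0,0]
    - [[0.009,0,0.004],0,0]
    - [[0.009,0,0.005],0,0]

```text
t: 3.98
tcp_pos: [0.5146, 0.0273, 0.1489]
ee_rot: [3.142, -0.0, 1.666]
contact_force: [0.4, -0.5, -0.4]
width: -0.001
grasp_force: 0.4
```

Run:
```python
from h import *
st()
a=imaging.grab_frame("scene")[80:330,150:450];b=imaging.grab_frame("side")[50:330,240:540]
cv2.imwrite("pics/f.png",np.vstack([a,b])[:,:,::-1])
```

```text
t 3.98 book x,y,z(axis) [0.002  0.0573 0.1159] rot [ 3.142 -0.     1.666] F [ 0.44 -0.54 -0.42] w -0.0
```

View pics/f.png

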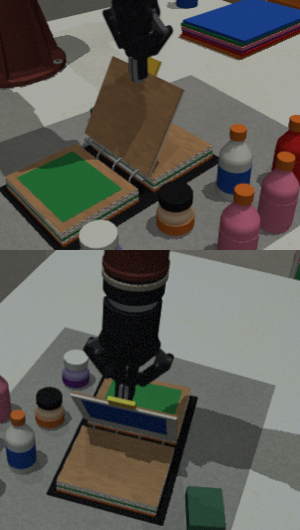

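The leaf is past vertical (about 2.1 rad) and the fingertip rests on its back near the tab; all the loose things are in place. Pressing on down.

Call:
arm_command:
  rows:
    - [[0.009,0,0.006],0,0]
    - [[0.008,0,0.007],0,0]
    - [[0.007,0,0.007],0,0]
    - [[0.007,0,0.007],0,0]
    - [[0.007,0,0.007],0,0]

```text
t: 4.5
tcp_pos: [0.5108, 0.0647, 0.1144]
ee_rot: [-3.141, 0.0, 1.666]
contact_force: [-0.4, -0.9, -0.5]
width: 0.006
grasp_force: 0.3
```

Call:
arm_command:
  rows:
    - [[0.005,0,0.007],0,0]
    - [[0.004,0,0.007],0,0]
    - [[0.004,0,0.007],0,0]
    - [[0.004,0,0.007],0,0]
    - [[0.003,0,0.007],0,0]

```text
t: 4.92
tcp_pos: [0.5091, 0.0843, 0.0795]
ee_rot: [-3.141, 0.0, 1.666]
contact_force: [0.2, -0.6, 0.3]
width: -0.002
grasp_force: 0.2
```

Call:
arm_command:
  rows:
    - [[0.002,0,0.007],0,0]
    - [[0.002,0,0.007],0,0]
    - [[0.001,0,0.007],0,0]
    - [[0,0,0.007],0,0]
    - [[0,0,0.006],0,0]

```text
t: 5.33
tcp_pos: [0.5086, 0.0889, 0.0455]
ee_rot: [-3.141, -0.0, 1.666]
contact_force: [0.4, -0.1, 0.6]
width: 0.001
grasp_force: 0.2
```

```bash
python3 -c "
from h import *
st()"
```

```text
t 5.33 book x,y,z(axis) [0.0019 0.1193 0.0125] rot [-3.141 -0.     1.666] F [ 0.43 -0.12  0.62] w 0.0
```

Call:
arm_command:
  rows:
    - [[0,0,0.004],0,0]
    - [[0,0,0.003],0,0]
    - [[0,0,0.002],0,0]
    - [[0,0,0.001],0,0]
    - [[0,0,0],0,0]

```text
t: 5.75
tcp_pos: [0.5087, 0.0889, 0.0363]
ee_rot: [3.142, 0.0, 1.666]
contact_force: [-1.4, 0.6, 0.7]
width: -0.0
grasp_force: 0.0
```

Call:
arm_command:
  rows:
    - [[0,0,0.001],0,0]
    - [[0,0,0.001],0,0]
    - [[0,0,0],0,0]

```text
t: 6.0
tcp_pos: [0.509, 0.0889, 0.0357]
ee_rot: [3.141, 0.0, 1.666]
contact_force: [-5.0, -0.5, 18.2]
width: 0.002
grasp_force: 9.0
```

Firm contact (18 N) at the flat height. Retreating straight up and checking.

Call:
arm_command:
  rows:
    - [[0,0,-0.01],0,0]
    - [[0,0,-0.03],0,0]
    - [[0,0,-0.04],0,0]
    - [[0,0,-0.04],0,0]
    - [[0,0,-0.04],0,0]

```text
t: 6.42
tcp_pos: [0.5083, 0.0889, 0.1965]
ee_rot: [3.141, 0.0, 1.666]
contact_force: [2.0, 0.5, -0.0]
width: -0.005
grasp_force: 0.0
```

Call:
arm_command:
  rows:
    - [[0,0,-0.03],0,0]
    - [[0,0,0],0,0]
    - [[0,0,0],0,0]

```text
t: 6.67
tcp_pos: [0.51, 0.089, 0.2264]
ee_rot: [3.137, 0.0, 1.666]
contact_force: [-0.0, -0.6, -1.0]
width: 0.003
grasp_force: 0.0
```

Run:
```python
from h import *
st()
a=imaging.grab_frame("scene")[130:370,130:480];b=imaging.grab_frame("side")[90:340,170:520]
cv2.imwrite("pics/g.png",np.vstack([a,b])[:,:,::-1])
```

```text
t 6.67 book x,y,z(axis) [0.0033 0.1192 0.1934] rot [3.137 0.    1.666] F [-0.03 -0.6  -1.01] w 0.0
```

View pics/g.png

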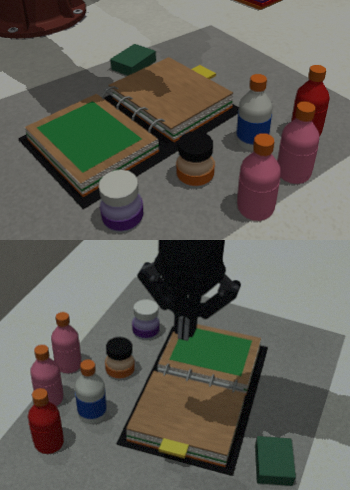

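The leaf lies flat on the left-hand stack, with its yellow tab overhanging the far edge at (205,72) in the upper half of the picture. The jars, bottle and box stand untouched, and the fingers are clear.

```bash
python3 -c "
from bench import manip
print(manip.hand_in())"
```

```text
the job is handed in; nothing more can be done
None
```

I turned the leaf over the spine with the closed fingers and pressed it flat on the left-hand stack. In the last picture the jars, bottle and box looked unmoved. The job is handed in, but no verdict came back.

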